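# Set out the handled dish and cup on the bedside tray

### The job

Get the medicine set ready on the small wooden tray: first set the white handled dish down flat in the middle of the tray, then stand the little handled cup upright in the centre of the dish. Turn the cup's handle well away from the dish's upright grip, a quarter turn or more, so that each can be taken hold of. Set both down without dropping them, and leave the tumbler, nasal spray, teapot lid, tweezers and pill bottle where they are.

Things in the scene. Friction and masses are not known exactly. Their poses are not given: they have to be found in the camera images.
- tray_center (a point): Fixed square tray of darker wood, 200 x 200 mm, floor 6 mm thick, rim 6 mm wide and 12 mm high above the shelf. The point is the middle of the tray's floor, on its upper surface; z up, x and y along its sides. The tray stands between the dish and the cup and cannot be moved.
- dish_center (a point): Shallow round white ceramic dish, loose, about 160 g: 100 mm across at the rim, 88 mm at the foot, 12 mm high, wall 4 mm, flat floor 5 mm thick (inside about 80 mm across). One upright grip stands on its rim. The point lies on its axis 6 mm above its underside; z up, x points out towards the grip.
- dish_grip (a point): Middle of the dish's upright ceramic grip: a block 12 mm thick (along the dish's y, the way to pinch it), 29 mm long outwards (from 47 to 76 mm from the dish's axis), its top 40 mm and its lower edge 8 mm above the dish's underside. The point is 63 mm from the dish's axis and 26 mm above its underside; axes as the dish's.
- cup_center (a point): Small white ceramic cup with a loop handle, loose, about 130 g: 48 mm across at the foot, 52 mm at the rim, 70 mm high. The point lies on its axis, half-way up (35 mm above its underside); z up, x points out towards the handle.
- cup_handle (a point): Outer bar of the cup's loop handle (8 mm round bar, from 18 to 54 mm above the cup's underside, reaching 52 mm from the axis). The point is 48 mm from the cup's axis and 36 mm above its underside; axes as the cup's.
- dish: The same dish; origin at the centre of its underside, axes as point dish_center.
- cup: The same cup; origin at the centre of its underside, axes as point cup_center.
- tumbler_center (a point): Bystander: green glass tumbler without handle, 68 mm across, 100 mm high; point on its axis half-way up.
- spray_center (a point): Bystander: slim white nasal spray bottle with grey nozzle, 34 mm across, 92 mm high; point on its axis 45 mm up.
- potlid_center (a point): Bystander: porcelain teapot lid lying upturned on its knob, 72 mm across, 34 mm high; point on its axis half-way up.
- tweezers_center (a point): Bystander: steel tweezers lying flat, 115 mm long along x, 7 mm high; point at their middle.
- pillbottle_center (a point): Bystander: small amber pill bottle with white cap, 40 mm across, 65 mm high; point on its axis half-way up.
There are look-alikes about, which are no part of the job. Leave any purple or red look-alike of the cup alone.

How it is judged:
By the outcome, as a careful person would: the job done as asked, in the order asked, and still so for the second after the job is handed in, with the robot touching nothing.
It also fails if it takes over 64 s, if anything falls off the work surface, if the arm or the gripper's body presses on something with over 40 N, if the wrist force passes 120 N, or if a joint passes its speed limit or range.

### The arm

A 6-joint arm with a two-finger parallel gripper is mounted at the origin on the work surface. World frame = base frame: x ahead of the robot, y to its left, z up, the work surface at z = 0. Lengths are in m, angles in rad, forces in N, time in s.
With the tool pointing down it reaches from about 0.4 to 0.825 m from the base axis. Payload 7 kg.
Tool frame: the origin (TCP) lies on the centre line of the jaws, within the pads' length; the fingertips stand tip_reach ahead of it and the grasp point (between the pads) is the TCP (tip_reach is the distance from the TCP to the fingertips, in m); z points along the fingers, y is the line along which they close (so a half turn about z gives the same grasp; the last joint's range is limited). The gripper opens to 88 mm and grips with 3 to 60 N. Pads are 19 mm wide; open, the fingers measure 130 mm over their backs; the gripper's body (78 mm by 193 mm) begins 47 mm behind the grasp point.
Start: joints at [1.41, 0.359, 0.012, 0, -1.224, -0.288], TCP at [0.293, 0.608, 0.246] pointing down, gripper open.
Joint ranges: [-3.07, 3.07], [-1.43, 2.12], [-1.02, 1.25], [-3.03, 1.67], [-3.05, -0], [-3.03, 3.03]. Speed limits (rad/s): [2.39, 2.39, 3.01, 3.14, 3.14, 3.14].

### API

Orientations are given as [roll, pitch, yaw] about the fixed x, y, z axes, in that order (R = Rz(yaw) Ry(pitch) Rx(roll)).
In Python, from station import get_state, grab_frame, calibration, job_done, find_in, mark_of, tip_reach gives the robot as it stands.
- The arm moves only by the shell command python3 -m handwheel 'ROWS' [OPENING] [FORCE]. ROWS is JSON, a list of rows, each an object with "delta_pos": the shift along the world's x, y, z in units of 30 mm (1.0 is 30 mm), a list of three; "dr": the turn, a rotation vector about the world's x, y, z in degrees, a list of three. In form: [{"delta_pos": [tx, ty, tz], "dr": [rx, ry, rz]}, ...]. A call has 1 to 10 rows; each row shifts and turns the commanded pose from where the row before left it; what a row does not reach is not made up. A row lasts 1/10 s, in which the tool goes at most 50 mm and 8.59 degrees, less where a joint would pass 70% of its speed; a pose out of reach is approached as far as the arm can. A call is refused whole if a number of a shift passes 1 or a number of a turn 8.59, either way. A call with a gripper value outside its range is refused whole. OPENING is the closure, from -1 (fully open) to 1 (shut), set as the call begins (- or left out, the last holds). The fingers move at their own pace and stop on an object; FORCE is the grip in N (left out, the last holds). Time passes only in rows, so rows that do not move let the fingers close. It gives the time, the measured TCP pose, the force, the opening and the grip force at its end, in the units of the state.
- get_state(): the state, without advancing time (a new reading comes with each control period).
- grab_frame(name): name is "scene" or "top"; returns the picture (400x640x3 uint8, red, green, blue); there is no depth.
- calibration(name): a dict with "fx", "fy", "cx", "cy" (pixels), "k1" (the pictures are not rectified: a ray, as slopes to the right and down, at radius r is drawn at 1 + k1 r^2 times it, then the intrinsics apply), "extrinsics" (4x4, takes a point from world to camera coordinates). Camera axes: x right, y down, z forward; pixel columns grow to the right and rows downward; lengths in m; the calibration is good to about 2 mm. A picture is of the moment at which its call begins. calibration takes no time and is no camera call.
- job_done(): hands the job in; it is judged then, once.
Trained networks look in the newest picture that a camera, given by its name, has taken for a name from the list of things; names that differ only in an ending like _2 or _b are one class to them, and where a whole thing is asked for, a point or a joint stands for the part that bears it (a point fixed in the world has none). Each returns a list of dicts, best first, with "conf" (0 to 1); they miss things now and then, are a little off and sometimes report something else, mostly with a low value. They report only what shows in the picture. A call takes as long as a camera call. They do not tell look-alikes from the thing itself.
- find_in(camera, query): "location" ([column, row] in pixels, amid what is visible of it).
- mark_of(camera, query): "location" ([column, row] in pixels: a listed point, or the origin of a listed thing).
The state is a dict: "t": time; "q": joint angles; "qd": joint speeds; "joint_efforts": joint torques, N m; "eef_pos": TCP position; "ee_rot": TCP orientation; "force": force on the tool from outside, world axes, zero at the start; "moment": the same for the moment, N m; "width": finger opening in m; "gripper_force": force on a finger pad.
Only numpy, scipy, OpenCV 4.12 (cv2) and the standard library are available. Lean on these libraries where they do the work, as an engineer would, in place of code of your own. Each camera call takes 0.05 s, during which the arm holds its last target. There are 200 camera calls.

## Working session

There is one attempt and no reset: what is moved stays moved. The work goes in short steps, Python scripts to look and compute and a shell command to move; the robot and the scene stay as the last step left them, time stands still between calls to the robot, and variables do not carry over. Pictures are saved under pics/ and viewed, at most 10 in all, crops included, and the job is handed in when it is done.

```bash
mkdir -p pics
cat > h.py <<'E'
import numpy as np, cv2
from station import *
def cal(n):
    c=calibration(n); K=np.array([[c['fx'],0,c['cx']],[0,c['fy'],c['cy']],[0,0,1.]]); return K,np.array([c['k1'],0,0,0,0.]),np.array(c['extrinsics'])
def ray(n,uv):
    K,d,E=cal(n); p=cv2.undistortPoints(np.array([[uv]],float),K,d)[0,0]
    R,t=E[:3,:3],E[:3,3]; return -R.T@t, R.T@np.array([p[0],p[1],1])
def at(n,uv,z):
    o,v=ray(n,uv); return o+v*(z-o[2])/v[2]
def proj(n,P):
    K,d,E=cal(n); return cv2.projectPoints(np.array([P],float),cv2.Rodrigues(E[:3,:3])[0],E[:3,3],K,d)[0][0,0]
def snap(n,f):
    im=grab_frame(n); cv2.imwrite('pics/'+f,np.array(im)[:,:,::-1]); return np.array(im)
E
python3 - <<'E'
from h import *
np.set_printoptions(precision=3,suppress=True)
print(get_state(),tip_reach)
Z=dict(tray_center=.006,dish_center=.006,dish_grip=.026,cup_center=.035,cup_handle=.036,tumbler_center=.05,spray_center=.045,potlid_center=.017,tweezers_center=.004,pillbottle_center=.033)
for n in('top','scene'):
    snap(n,n+'0.png'); E=cal(n)[2]; print(n,-E[:3,:3].T@E[:3,3])
    for q,z in Z.items():
        print(q,[(round(r['conf'],2),np.round(r['location']),at(n,r['location'],z)[:2]) for r in mark_of(n,q)[:4]])
a=cv2.imread('pics/top0.png');b=cv2.imread('pics/scene0.png')
E
```

```text
{'t': 0.0, 'q': array([ 1.41 ,  0.359,  0.011, -0.   , -1.224, -0.288]), 'qd': array([-0.002,  0.001,  0.001, -0.001, -0.   ,  0.   ]), 'joint_efforts': array([ -0.001, -58.272,  29.306,   6.997,   0.007,  -0.   ]), 'eef_pos': array([0.293, 0.608, 0.245]), 'ee_rot': array([ 3.14 , -0.   , -0.449]), 'force': array([-0.626, -0.318, -0.491]), 'moment': array([ 0.013, -0.018,  0.021]), 'gripper_force': 0.0, 'width': 0.0878334813262121} 0.019
top [0.388 0.039 1.676]
tray_center [(0.9, array([340., 191.]), array([ 0.611, -0.017]))]
dish_center [(0.57, array([428., 221.]), array([ 0.511, -0.312])), (0.3, array([433., 222.]), array([ 0.51 , -0.327]))]
dish_grip [(0.93, array([447., 236.]), array([ 0.461, -0.368]))]
cup_center [(0.77, array([282., 190.]), array([0.608, 0.175])), (0.68, array([430., 221.]), array([ 0.51 , -0.312])), (0.62, array([246., 216.]), array([0.52, 0.29])), (0.61, array([245., 253.]), array([0.401, 0.291]))]
cup_handle [(0.74, array([274., 201.]), array([0.571, 0.201])), (0.64, array([257., 259.]), array([0.382, 0.251])), (0.56, array([253., 227.]), array([0.485, 0.268
[... 665 characters left out ...]
]), array([0.609, 0.175])), (0.69, array([388., 221.]), array([0.54 , 0.284])), (0.54, array([390., 196.]), array([0.403, 0.289])), (0.33, array([452., 222.]), array([0.506, 0.477]))]
cup_handle [(0.93, array([356., 222.]), array([0.571, 0.192])), (0.83, array([376., 210.]), array([0.496, 0.246])), (0.69, array([376., 192.]), array([0.385, 0.244]))]
tumbler_center [(0.28, array([145., 224.]), array([ 0.723, -0.395]))]
spray_center [(0.54, array([193., 231.]), array([ 0.717, -0.254]))]
potlid_center [(0.53, array([295., 194.]), array([ 0.426, -0.024]))]
tweezers_center [(0.57, array([454., 223.]), array([0.466, 0.493]))]
pillbottle_center [(0.85, array([145., 226.]), array([ 0.711, -0.407]))]
```

View pics/top0.png

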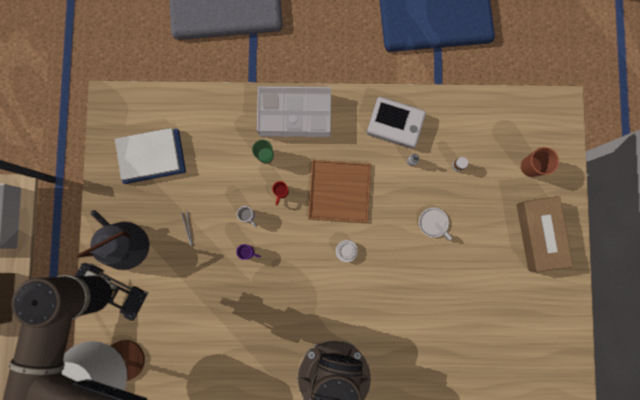

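View pics/scene0.png

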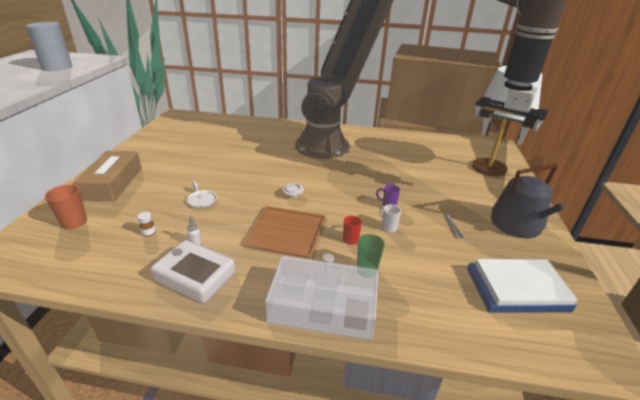

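The pictures show the white cup at top (246,215) / scene (391,218), with red and purple look-alikes at top (280,190) and (246,252). The dish is at top (434,222) with its grip at (447,237), and the tray is at (340,191). I'll set out towards the dish grip.

```bash
python3 -m handwheel '[{"delta_pos":[0.5,-1,0],"dr":[0,0,-8.5]},{"delta_pos":[0.5,-1,0],"dr":[0,0,-8.5]},{"delta_pos":[0.5,-1,0],"dr":[0,0,-8.5]},{"delta_pos":[0.5,-1,0],"dr":[0,0,-8.5]},{"delta_pos":[0.5,-1,0],"dr":[0,0,-8.5]},{"delta_pos":[0.5,-1,0],"dr":[0,0,-8.5]},{"delta_pos":[0.5,-1,0],"dr":[0,0,-8.5]},{"delta_pos":[0.5,-1,0],"dr":[0,0,-8.5]},{"delta_pos":[0.5,-1,0],"dr":[0,0,-8.5]},{"delta_pos":[0.5,-1,0],"dr":[0,0,-8.5]}]' -1 30
python3 -m handwheel '[{"delta_pos":[0,-1,0],"dr":[0,0,-8.5]},{"delta_pos":[0,-1,0],"dr":[0,0,-8.5]},{"delta_pos":[0,-1,0],"dr":[0,0,-8.3]},{"delta_pos":[0,-1,0],"dr":[0,0,0]},{"delta_pos":[0,-1,0],"dr":[0,0,0]},{"delta_pos":[0,-1,0],"dr":[0,0,0]},{"delta_pos":[0,-1,0],"dr":[0,0,0]},{"delta_pos":[0,-1,0],"dr":[0,0,0]},{"delta_pos":[0,-1,0],"dr":[0,0,0]},{"delta_pos":[0,-1,0],"dr":[0,0,0]}]'
cat >> h.py <<'E'
from scipy.optimize import least_squares
def body(obj,pts,guess,base,rounds=2,tol=14):
    "fit x,y,yaw of an upright thing to its two marked points (radius,height) in both cameras, near guess"
    obs=[]
    for n in('top','scene'):
        for _ in range(rounds):
            grab_frame(n)
            for q,(r,h) in pts.items():
                P=[guess[0]+r*np.cos(guess[2]),guess[1]+r*np.sin(guess[2]),base+h]; p=proj(n,P)
                c=[x for x in mark_of(n,q) if np.hypot(*(np.array(x['location'])-p))<tol]
                if c: obs.append((n,r,base+h,np.array(c[0]['location'])))
    f=lambda s:np.concatenate([proj(n,[s[0]+r*np.cos(s[2]),s[1]+r*np.sin(s[2]),z])-u for n,r,z,u in obs])
    s=least_squares(f,guess,loss='soft_l1'); print(obj,s.x,np.degrees(s.x[2]),len(obs),np.round(f(s.x),1).tolist()); return s.x
DISH={'dish_center':(0,.006),'dish_grip':(.063,.026)}; CUP={'cup_center':(0,.035),'cup_handle':(.048,.036)}
E
python3 - <<'E'
from h import *
np.set_printoptions(precision=4,suppress=True)
body('dish',DISH,[.512,-.318,-2.37],0)
body('cup',CUP,[.525,.287,-2.4],0)
body('tray',{'tray_center':(0,.006)},[.61,-.02,0],0)
E
```

```text
t: 2.1
eef_pos: [0.4433, 0.3069, 0.2458]
ee_rot: [-3.141, 0.001, -1.938]
force: [1.2, -0.1, 0.4]
width: 0.0876
gripper_force: 0.0
t: 3.1
eef_pos: [0.4427, 0.007, 0.2459]
ee_rot: [-3.141, 0.001, -2.374]
force: [0.3, -1.0, -0.6]
width: 0.088
gripper_force: 0.0
dish [ 0.507  -0.3245 -2.2635] -129.6907493594961 7 [1.9, -0.1, -0.2, 1.2, -0.4, -0.6, 0.2, -2.0, 0.9, -1.7, -0.4, -2.1, 0.4, 1.6]
cup [ 0.5279  0.2874 -2.5475] -145.9609584876298 8 [0.3, -0.1, 2.2, -1.3, -0.3, -0.3, 1.3, 0.2, -1.6, -1.6, 3.6, 0.6, 1.2, -0.7, 4.1, -1.2]
tray [ 0.6108 -0.0136  0.    ] 0.0 4 [0.8, -0.7, -0.6, 0.3, 2.3, 0.7, -1.4, -2.3]
```

```bash
cat >> h.py <<'E'
def ring(r,z,c,n=60): return [[c[0]+r*np.cos(a),c[1]+r*np.sin(a),z] for a in np.linspace(0,2*np.pi,n)]
def overlay(n,f,out,lines,box,s):
    im=cv2.imread('pics/'+f); x0,y0,x1,y1=box
    im=cv2.resize(im[y0:y1,x0:x1],None,fx=s,fy=s,interpolation=cv2.INTER_CUBIC)
    for L in lines:
        p=np.array([(proj(n,P)-[x0,y0]+.5)*s for P in L]); cv2.polylines(im,[np.int32(p.round())],False,(0,255,0),1)
    return im
def grip(c,z,a,b=.012):
    R=np.array([[np.cos(a),-np.sin(a)],[np.sin(a),np.cos(a)]])
    return [list(R@p+c[:2])+[z] for p in([.047,-b/2],[.076,-b/2],[.076,b/2],[.047,b/2],[.047,-b/2])]
def sq(c,h,z,a=0):
    R=np.array([[np.cos(a),-np.sin(a)],[np.sin(a),np.cos(a)]])
    return [list(R@p+c[:2])+[z] for p in([-h,-h],[h,-h],[h,h],[-h,h],[-h,-h])]
E
python3 - <<'E'
from h import *
d=[.507,-.3245];a=-2.2635;c=[.528,.287];ca=-2.5475
L=[ring(.05,.012,d),grip(d,.04,a),ring(.026,.07,c),[[c[0],c[1],.054],[c[0]+.052*np.cos(ca),c[1]+.052*np.sin(ca),.054]],sq([.611,-.0136],.1,.012)]
A=overlay('top','top0.png','',L,(405,200,465,250),6); B=overlay('top','top0.png','',L,(225,195,285,245),6)
C=overlay('top','top0.png','',L,(295,145,385,235),4)
D=overlay('scene','scene0.png','',L,(180,170,230,220),6)
o=np.zeros((600+60,760,3),np.uint8); o[:300,:360]=A; o[:300,370:730]=B; o[300:,:360]=C; o[310:610,370:670]=D
cv2.imwrite('pics/ov.png',cv2.resize(o,None,fx=.9,fy=.9,interpolation=cv2.INTER_AREA))
E
```

```text
(no output)
```

View pics/ov.png

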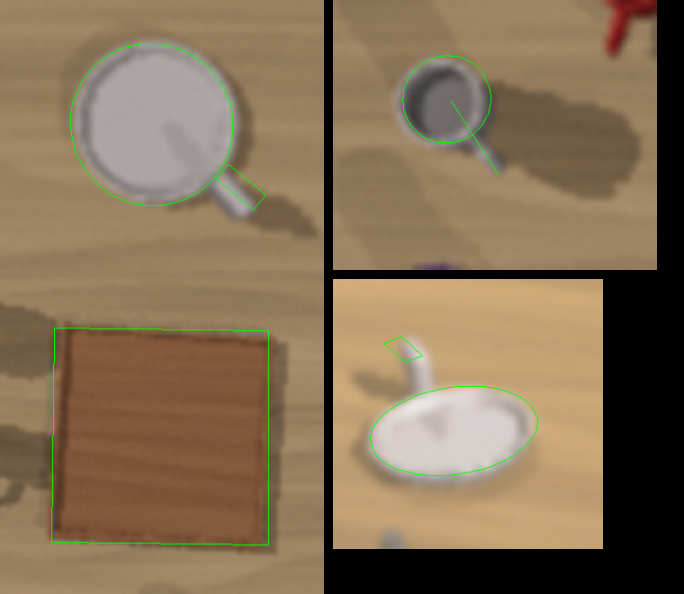

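```bash
python3 -m handwheel '[{"delta_pos":[0,-1,0],"dr":[0,0,0]},{"delta_pos":[0,-1,0],"dr":[0,0,0]},{"delta_pos":[0,-1,0],"dr":[0,0,0]},{"delta_pos":[0,-1,0],"dr":[0,0,0]},{"delta_pos":[0,-1,0],"dr":[0,0,0]},{"delta_pos":[0,-1,0],"dr":[0,0,0]},{"delta_pos":[0,-1,0],"dr":[0,0,0]},{"delta_pos":[0,-1,0],"dr":[0,0,0]},{"delta_pos":[0.3,-1,0],"dr":[0,0,0]},{"delta_pos":[0.3,-1,0],"dr":[0,0,2]}]'
```

```text
t: 5.7
eef_pos: [0.4609, -0.2933, 0.2457]
ee_rot: [-3.141, 0.0, -2.339]
force: [0.3, 0.4, 0.3]
width: 0.0875
gripper_force: 0.0
```

```bash
python3 -m handwheel '[{"delta_pos":[0,-1,0],"dr":[0,0,-3]},{"delta_pos":[0,-1,0],"dr":[0,0,0]},{"delta_pos":[0,-0.53,-0.8],"dr":[0,0,0]},{"delta_pos":[0,0,-1],"dr":[0,0,0]},{"delta_pos":[0,0,-1],"dr":[0,0,0]},{"delta_pos":[0,0,-1],"dr":[0,0,0]},{"delta_pos":[0,0,-1],"dr":[0,0,0]},{"delta_pos":[0,0,0],"dr":[0,0,0]}]' 0.2
python3 - <<'E'
from h import *
for n in('top','scene'): snap(n,n+'1.png')
p=get_state()['eef_pos'];A=proj('top',p).astype(int);B=proj('scene',[.5,-.34,.05]).astype(int)
f=lambda n,c:cv2.resize(cv2.imread(f'pics/{n}1.png')[max(0,c[1]-40):c[1]+40,max(0,c[0]-40):c[0]+40],(390,390),interpolation=cv2.INTER_CUBIC)
cv2.imwrite('pics/p1.png',np.hstack([f('top',A),f('scene',B)]))
E
```

```text
t: 6.5
eef_pos: [0.4583, -0.3666, 0.0975]
ee_rot: [3.135, -0.003, -2.392]
force: [-0.9, 0.5, 0.2]
width: 0.0358
gripper_force: 0.0
```

View pics/p1.png

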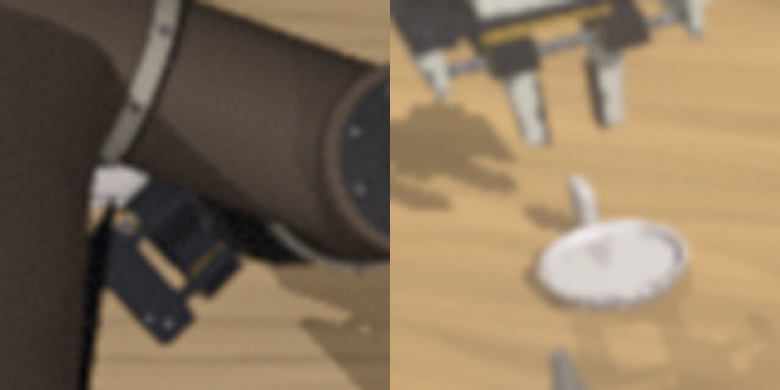

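The scene view shows the fingers on either side of the grip (grip at about (580,195) in the crop). I'll go down and close.

```bash
python3 -m handwheel '[{"delta_pos":[0.04,-0.04,-0.8],"dr":[0,0,0]},{"delta_pos":[0,0,-0.8],"dr":[0,0,0]},{"delta_pos":[0,0,-0.65],"dr":[0,0,0]},{"delta_pos":[0,0,0],"dr":[0,0,0]},{"delta_pos":[0,0,0],"dr":[0,0,0]}]'
python3 -m handwheel '[{"delta_pos":[0,0,0],"dr":[0,0,0]},{"delta_pos":[0,0,0],"dr":[0,0,0]},{"delta_pos":[0,0,0],"dr":[0,0,0]},{"delta_pos":[0,0,0],"dr":[0,0,0]},{"delta_pos":[0,0,0],"dr":[0,0,0]},{"delta_pos":[0,0,0],"dr":[0,0,0]}]' 1 35
```

```text
t: 7.1
eef_pos: [0.4632, -0.3695, 0.0358]
ee_rot: [-3.14, 0.0, -2.391]
force: [-1.2, -1.1, -0.3]
width: 0.0349
gripper_force: 0.0
t: 7.7
eef_pos: [0.4623, -0.3691, 0.0348]
ee_rot: [-3.141, 0.0, -2.391]
force: [-2.3, 1.4, 6.2]
width: 0.0119
gripper_force: 35.0
```

```bash
python3 -m handwheel '[{"delta_pos":[0,0,0.2],"dr":[0,0,0]},{"delta_pos":[0,0,0.5],"dr":[0,0,0]},{"delta_pos":[0,0,0.8],"dr":[0,0,0]},{"delta_pos":[0,0,1],"dr":[0,0,0]},{"delta_pos":[0.1,0.5,0.8],"dr":[0,0,0]},{"delta_pos":[0.2,0.7,0.3],"dr":[0,0,0]},{"delta_pos":[0.3,0.8,0],"dr":[0,0,0]},{"delta_pos":[0.3,0.8,0],"dr":[0,0,0]},{"delta_pos":[0.3,0.8,0],"dr":[0,0,0]},{"delta_pos":[0.3,0.8,0],"dr":[0,0,0]}]' - 50
python3 -m handwheel '[{"delta_pos":[0.3,0.8,0],"dr":[0,0,0]},{"delta_pos":[0.3,0.8,0],"dr":[0,0,0]},{"delta_pos":[0.3,0.8,0],"dr":[0,0,0]},{"delta_pos":[0.3,0.8,0],"dr":[0,0,0]},{"delta_pos":[0.3,0.8,0],"dr":[0,0,0]},{"delta_pos":[0.3,0.8,0],"dr":[0,0,0]},{"delta_pos":[0.3,0.6,0],"dr":[0,0,0]},{"delta_pos":[0.1,0.4,0],"dr":[0,0,0]},{"delta_pos":[0,0,0],"dr":[0,0,0]},{"delta_pos":[0,0,0],"dr":[0,0,0]}]'
python3 - <<'E'
from h import *
np.set_printoptions(precision=4,suppress=True)
p=get_state()['eef_pos']; a=-2.391; base=p[2]-.035
x=body('dish',DISH,[p[0]-.063*np.cos(a),p[1]-.063*np.sin(a),a],base,rounds=1,tol=20); print(p)
for n in('top','scene'): snap(n,n+'2.png')
L=[ring(.05,base+.012,x)]; im=[]
for n in('top','scene'):
    c=proj(n,[x[0],x[1],base]).astype(int); im.append(overlay(n,n+'2.png','',L,(c[0]-35,c[1]-35,c[0]+35,c[1]+35),5))
cv2.imwrite('pics/p2.png',np.hstack(im))
E
```

```text
t: 8.7
eef_pos: [0.507, -0.236, 0.1422]
ee_rot: [3.141, -0.0, -2.392]
force: [1.1, 0.5, -1.3]
width: 0.0116
gripper_force: 50.0
t: 9.7
eef_pos: [0.5727, -0.0632, 0.1419]
ee_rot: [3.141, -0.001, -2.391]
force: [0.5, 0.4, -1.6]
width: 0.0121
gripper_force: 50.0
dish [ 0.6253 -0.0189 -2.338 ] -133.9566921858743 2 [-0.2, -0.6, 0.2, 0.7]
[ 0.5727 -0.0632  0.1419]
```

View pics/p2.png

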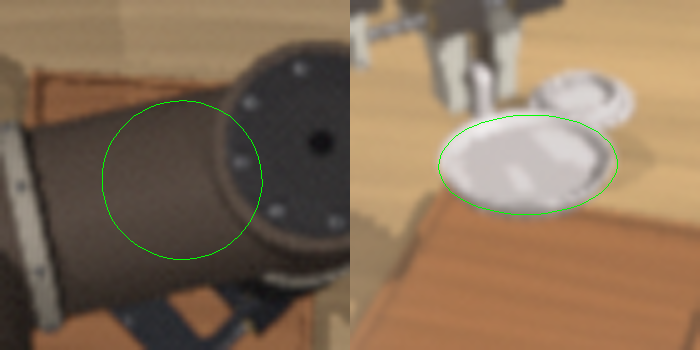

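The dish hangs level in the scene crop, its ring at about (528,165). Now I'll lower it over the tray middle.

```bash
python3 -m handwheel '[{"delta_pos":[-0.33,0.13,-0.5],"dr":[0,0,0]},{"delta_pos":[0,0,-0.9],"dr":[0,0,0]},{"delta_pos":[0,0,-0.9],"dr":[0,0,0]},{"delta_pos":[0,0,-0.5],"dr":[0,0,0]},{"delta_pos":[0,0,-0.25],"dr":[0,0,0]},{"delta_pos":[0,0,0],"dr":[0,0,0]},{"delta_pos":[0,0,-0.1],"dr":[0,0,0]},{"delta_pos":[0,0,-0.1],"dr":[0,0,0]},{"delta_pos":[0,0,-0.05],"dr":[0,0,0]},{"delta_pos":[0,0,0],"dr":[0,0,0]}]'
```

```text
t: 11.1
eef_pos: [0.5633, -0.059, 0.0433]
ee_rot: [-3.141, 0.0, -2.391]
force: [-0.0, -0.2, -1.2]
width: 0.0117
gripper_force: 50.0
```

Run:
```python
from h import *
np.set_printoptions(precision=4,suppress=True)
p=get_state()['eef_pos']; a=-2.391; base=.006
x=body('dish',DISH,[p[0]-.063*np.cos(a),p[1]-.063*np.sin(a),a],base,rounds=2,tol=20); print(p,get_state()['force'])
snap('scene','scene3.png')
L=[ring(.05,base+.012,x),sq([.611,-.015],.1,.012,-.02)]
c=proj('scene',[x[0],x[1],base]).astype(int); cv2.imwrite('pics/p3.png',overlay('scene','scene3.png','',L,(c[0]-50,c[1]-45,c[0]+50,c[1]+45),6))
```

```text
dish [ 0.6054 -0.0175 -2.4491] -140.321547362821 3 [-0.6, 1.3, -0.3, -2.4, 1.3, 0.2]
[ 0.5633 -0.059   0.0433] [ 0.6168  0.0083 -1.1451]
```

View pics/p3.png

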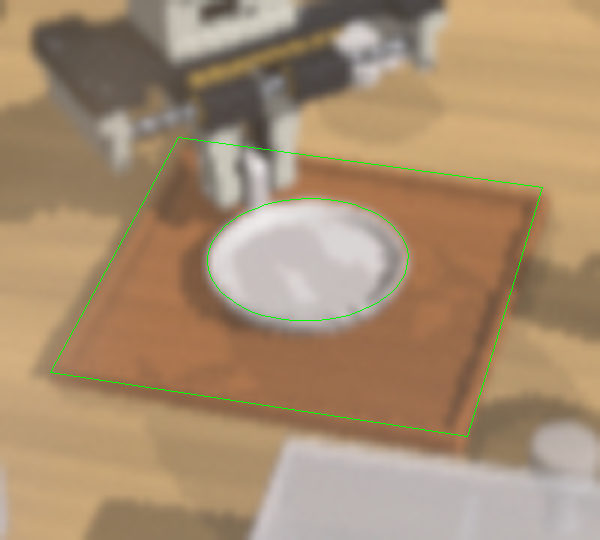

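The dish hovers just above the tray, its centre at about (307,266) in the crop and roughly 4 mm short of the middle in x. I'll nudge it and finish the set-down.

```bash
python3 -m handwheel '[{"delta_pos":[0.13,0.03,0],"dr":[0,0,0]},{"delta_pos":[0,0,-0.03],"dr":[0,0,0]},{"delta_pos":[0,0,-0.03],"dr":[0,0,0]},{"delta_pos":[0,0,-0.03],"dr":[0,0,0]},{"delta_pos":[0,0,0],"dr":[0,0,0]}]'
```

```text
t: 12.25
eef_pos: [0.5672, -0.0582, 0.0408]
ee_rot: [-3.141, 0.0, -2.391]
force: [-2.0, 0.2, 5.0]
width: 0.0118
gripper_force: 50.0
```

```bash
python3 -m handwheel '[{"delta_pos":[0,0,0],"dr":[0,0,0]}]' - 5
python3 -m handwheel '[{"delta_pos":[0,0,0],"dr":[0,0,0]},{"delta_pos":[0,0,0],"dr":[0,0,0]},{"delta_pos":[0,0,0],"dr":[0,0,0]},{"delta_pos":[0,0,0],"dr":[0,0,0]},{"delta_pos":[0,0,0.3],"dr":[0,0,0]},{"delta_pos":[0,0,0.7],"dr":[0,0,0]},{"delta_pos":[0,0,1],"dr":[0,0,0]},{"delta_pos":[0,0,1],"dr":[0,0,0]},{"delta_pos":[0,0,1],"dr":[0,0,0]},{"delta_pos":[0,0,1],"dr":[0,0,0]}]' 0.2 20
```

```text
t: 12.35
eef_pos: [0.5672, -0.0582, 0.0408]
ee_rot: [-3.141, 0.0, -2.391]
force: [-2.3, -0.3, 5.3]
width: 0.0119
gripper_force: 5.0
t: 13.35
eef_pos: [0.5669, -0.0582, 0.1924]
ee_rot: [-3.141, 0.001, -2.391]
force: [1.1, 0.7, -0.2]
width: 0.0351
gripper_force: 0.0
```

```bash
python3 -m handwheel '[{"delta_pos":[-0.13,1,0],"dr":[0,0,-4.5]},{"delta_pos":[-0.13,1,0],"dr":[0,0,-4.5]},{"delta_pos":[-0.13,1,0],"dr":[0,0,0]},{"delta_pos":[-0.13,1,0],"dr":[0,0,0]},{"delta_pos":[-0.13,1,0],"dr":[0,0,0]},{"delta_pos":[-0.13,1,0],"dr":[0,0,0]},{"delta_pos":[-0.13,1,0],"dr":[0,0,0]},{"delta_pos":[-0.13,1,0],"dr":[0,0,0]},{"delta_pos":[-0.13,1,0],"dr":[0,0,0]},{"delta_pos":[-0.13,1,0],"dr":[0,0,0]}]' -1
python3 -m handwheel '[{"delta_pos":[0,0.9,0],"dr":[0,0,0]},{"delta_pos":[0,0.67,0],"dr":[0,0,0]},{"delta_pos":[0,0,-0.7],"dr":[0,0,0]},{"delta_pos":[0,0,-0.7],"dr":[0,0,0]},{"delta_pos":[0,0,0],"dr":[0,0,0]}]'
python3 - <<'E'
from h import *
np.set_printoptions(precision=4,suppress=True)
for n in('top','scene'): snap(n,n+'4.png')
c=[.528,.289];ca=-2.548;d=[.613,-.0145];p=get_state()['eef_pos']
L=[ring(.026,.07,c),[[c[0],c[1],.054],[c[0]+.052*np.cos(ca),c[1]+.052*np.sin(ca),.054]],ring(.05,.018,d),grip(d,.046,-2.391),sq([.611,-.015],.1,.012,-.02)]
B=proj('scene',[.53,.29,.06]).astype(int)
A=overlay('scene','scene4.png','',L,(B[0]-35,B[1]-45,B[0]+35,B[1]+45),5)
C=overlay('top','top4.png','',L,(295,145,385,235),5)
cv2.imwrite('pics/p4.png',np.hstack([A,C]))
print(p); body('dish',DISH,[.613,-.0145,-2.391],.006)
E
```

```text
t: 14.35
eef_pos: [0.5278, 0.243, 0.1912]
ee_rot: [3.142, 0.001, -2.548]
force: [0.7, 0.9, 0.9]
width: 0.0878
gripper_force: 0.0
t: 14.85
eef_pos: [0.5266, 0.2879, 0.1459]
ee_rot: [-3.141, -0.005, -2.549]
force: [0.1, -0.1, 0.0]
width: 0.0875
gripper_force: 0.0
[0.5283 0.2888 0.1488]
dish [ 0.6175 -0.0143 -2.359 ] -135.16183739866534 8 [0.2, -2.9, -0.2, 1.6, 0.7, -0.0, 0.3, -0.2, 0.2, 0.1, -2.4, -0.3, 1.3, -1.9, 1.6, 2.1]
```

View pics/p4.png

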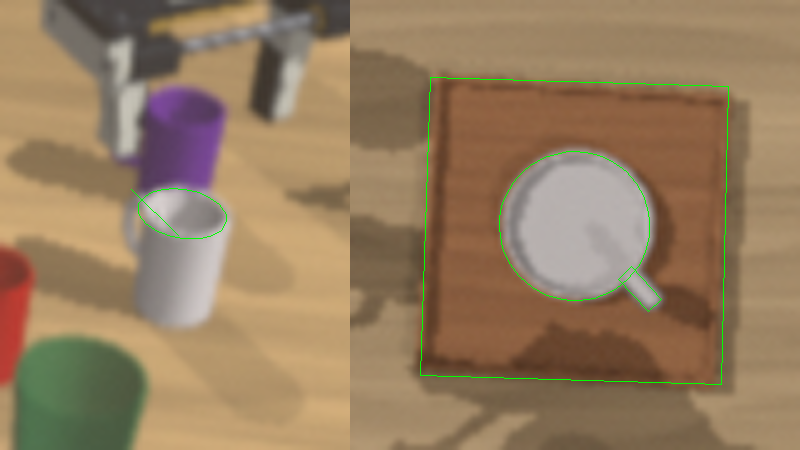

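The dish lies flat in the tray middle and matches the overlay at (577,225). The fingers are over the cup, whose rim is at (182,212). I'll go down and grip it.

```bash
python3 -m handwheel '[{"delta_pos":[0,0,-0.8],"dr":[0,0,0]},{"delta_pos":[0,0,-0.9],"dr":[0,0,0]},{"delta_pos":[0,0,-0.9],"dr":[0,0,0]},{"delta_pos":[0,0,-0.6],"dr":[0,0,0]},{"delta_pos":[0,0,-0.3],"dr":[0,0,0]},{"delta_pos":[0,0,0],"dr":[0,0,0]}]'
python3 -m handwheel '[{"delta_pos":[0,0,0],"dr":[0,0,0]},{"delta_pos":[0,0,0],"dr":[0,0,0]},{"delta_pos":[0,0,0],"dr":[0,0,0]},{"delta_pos":[0,0,0],"dr":[0,0,0]},{"delta_pos":[0,0,0],"dr":[0,0,0]},{"delta_pos":[0,0,0],"dr":[0,0,0]}]' 1 25
```

```text
t: 16.15
eef_pos: [0.5276, 0.2884, 0.0422]
ee_rot: [-3.141, -0.002, -2.548]
force: [-0.6, 0.1, -0.4]
width: 0.0877
gripper_force: 0.0
t: 16.75
eef_pos: [0.5283, 0.2892, 0.0438]
ee_rot: [3.141, 0.001, -2.548]
force: [-1.0, 0.0, 2.5]
width: 0.0516
gripper_force: 25.0
```

```bash
python3 -m handwheel '[{"delta_pos":[0,0,0.2],"dr":[0,0,0]},{"delta_pos":[0,0,0.5],"dr":[0,0,0]},{"delta_pos":[0,0,0.9],"dr":[0,0,0]},{"delta_pos":[0,0,1],"dr":[0,0,2]},{"delta_pos":[0,0,1],"dr":[0,0,5]},{"delta_pos":[0,0,0.9],"dr":[0,0,8]},{"delta_pos":[0,0,0.5],"dr":[0,0,8]},{"delta_pos":[0,-0.3,0],"dr":[0,0,8]},{"delta_pos":[0.2,-0.6,0],"dr":[0,0,8]},{"delta_pos":[0.2,-0.6,0],"dr":[0,0,8]}]' - 30
python3 -m handwheel '[{"delta_pos":[0.2,-0.6,0],"dr":[0,0,8]},{"delta_pos":[0.2,-0.6,0],"dr":[0,0,8]},{"delta_pos":[0.2,-0.6,0],"dr":[0,0,8]},{"delta_pos":[0.2,-0.6,0],"dr":[0,0,8]},{"delta_pos":[0.2,-0.6,0],"dr":[0,0,8]},{"delta_pos":[0.2,-0.6,0],"dr":[0,0,8]},{"delta_pos":[0.2,-0.6,0],"dr":[0,0,8]},{"delta_pos":[0.2,-0.6,0],"dr":[0,0,8]},{"delta_pos":[0.2,-0.6,0],"dr":[0,0,8]},{"delta_pos":[0.2,-0.6,0],"dr":[0,0,8]}]'
python3 -m handwheel '[{"delta_pos":[0.2,-0.6,0],"dr":[0,0,8]},{"delta_pos":[0.2,-0.6,0],"dr":[0,0,8]},{"delta_pos":[0.2,-0.6,0],"dr":[0,0,8]},{"delta_pos":[0,-0.5,0],"dr":[0,0,8]},{"delta_pos":[0,-0.3,0],"dr":[0,0,8]},{"delta_pos":[0,0,0],"dr":[0,0,4]},{"delta_pos":[0,0,0],"dr":[0,0,0]}]'
```

```text
t: 17.75
eef_pos: [0.5398, 0.2434, 0.1937]
ee_rot: [3.141, -0.0, -1.722]
force: [-0.2, 0.7, -1.3]
width: 0.0513
gripper_force: 30.0
t: 18.75
eef_pos: [0.5999, 0.063, 0.1934]
ee_rot: [3.141, 0.001, -0.326]
force: [0.4, -0.5, -0.5]
width: 0.0513
gripper_force: 30.0
t: 19.45
eef_pos: [0.6177, -0.0146, 0.1933]
ee_rot: [-3.141, 0.001, 0.436]
force: [-0.1, -0.8, -1.2]
width: 0.0511
gripper_force: 30.0
```

```bash
python3 -m handwheel '[{"delta_pos":[-0.08,0,-0.5],"dr":[0,0,0]},{"delta_pos":[0,0,-0.9],"dr":[0,0,0]},{"delta_pos":[0,0,-0.9],"dr":[0,0,0]},{"delta_pos":[0,0,-0.9],"dr":[0,0,0]},{"delta_pos":[0,0,-0.7],"dr":[0,0,0]},{"delta_pos":[0,0,-0.3],"dr":[0,0,0]},{"delta_pos":[0,0,0],"dr":[0,0,0]},{"delta_pos":[0,0,0],"dr":[0,0,0]}]'
python3 - <<'E'
from h import *
snap('scene','scene5.png'); p=get_state()['eef_pos']; d=[.614,-.0145]
L=[ring(.05,.018,d),ring(.024,p[2]-.0438,p)]
c=proj('scene',[.614,-.0145,.04]).astype(int); cv2.imwrite('pics/p5.png',overlay('scene','scene5.png','',L,(c[0]-40,c[1]-35,c[0]+40,c[1]+35),8)); print(p)
E
```

```text
t: 20.25
eef_pos: [0.6163, -0.0139, 0.0683]
ee_rot: [3.141, -0.001, 0.436]
force: [0.5, -0.6, -0.8]
width: 0.0513
gripper_force: 30.0
[ 0.61658021 -0.0138136   0.06867248]
```

View pics/p5.png

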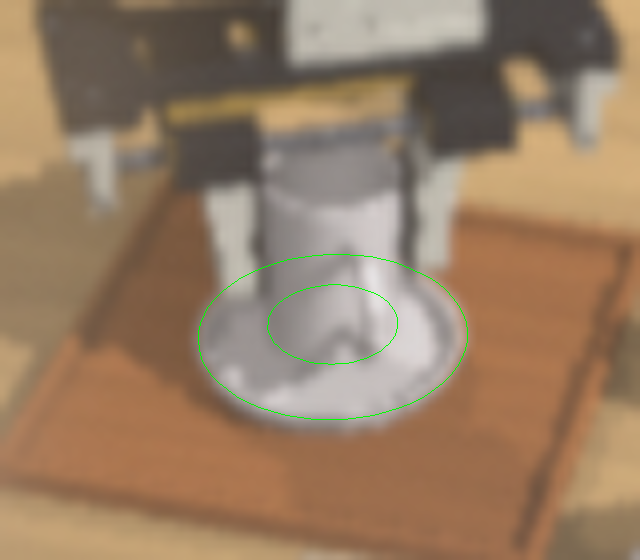

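The cup hangs centred over the dish, with its handle facing the camera at about (350,300). The grip is behind it. I'll lower it slowly.

```bash
python3 -m handwheel '[{"delta_pos":[0,0,-0.2],"dr":[0,0,0]},{"delta_pos":[0,0,-0.13],"dr":[0,0,0]},{"delta_pos":[0,0,-0.05],"dr":[0,0,0]},{"delta_pos":[0,0,-0.03],"dr":[0,0,0]},{"delta_pos":[0,0,0],"dr":[0,0,0]}]'
```

```text
t: 20.8
eef_pos: [0.6157, -0.0141, 0.055]
ee_rot: [3.142, 0.0, 0.436]
force: [0.7, -0.2, -0.9]
width: 0.0514
gripper_force: 30.0
```

```bash
python3 -m handwheel '[{"delta_pos":[0,0,-0.03],"dr":[0,0,0]},{"delta_pos":[0,0,-0.03],"dr":[0,0,0]},{"delta_pos":[0,0,0],"dr":[0,0,0]}]'
```

```text
t: 21.1
eef_pos: [0.6161, -0.0141, 0.0547]
ee_rot: [3.141, -0.001, 0.437]
force: [-3.2, -0.1, 8.2]
width: 0.0511
gripper_force: 30.0
```

```bash
python3 -m handwheel '[{"delta_pos":[0,0,0],"dr":[0,0,0]}]' - 4
python3 -m handwheel '[{"delta_pos":[0,0,0],"dr":[0,0,0]},{"delta_pos":[0,0,0],"dr":[0,0,0]},{"delta_pos":[0,0,0],"dr":[0,0,0]},{"delta_pos":[0,0,0.3],"dr":[0,0,0]},{"delta_pos":[0,0,0.6],"dr":[0,0,0]},{"delta_pos":[0,0,1],"dr":[0,0,0]},{"delta_pos":[0,0,1],"dr":[0,0,0]},{"delta_pos":[0,0,1],"dr":[0,0,0]},{"delta_pos":[0,0,1],"dr":[0,0,0]},{"delta_pos":[0,0,0.3],"dr":[0,0,0]}]' -0.65 10
python3 -m handwheel '[{"delta_pos":[-0.3,1,0],"dr":[0,0,0]},{"delta_pos":[-0.3,1,0],"dr":[0,0,0]},{"delta_pos":[-0.3,1,0],"dr":[0,0,0]},{"delta_pos":[-0.3,1,0],"dr":[0,0,0]},{"delta_pos":[-0.3,1,0],"dr":[0,0,0]},{"delta_pos":[0,1,0],"dr":[0,0,0]},{"delta_pos":[0,1,0],"dr":[0,0,0]},{"delta_pos":[0,1,0],"dr":[0,0,0]},{"delta_pos":[0,1,0],"dr":[0,0,0]},{"delta_pos":[0,0.5,0],"dr":[0,0,0]}]'
python3 - <<'E'
from h import *
for n in('top','scene'): snap(n,n+'6.png')
f=lambda n,x,y,w:cv2.resize(cv2.imread(f'pics/{n}6.png')[y-w:y+w,x-w:x+w],(390,390),interpolation=cv2.INTER_CUBIC)
cv2.imwrite('pics/p6.png',np.hstack([f('top',340,191,40),f('scene',284,222,50)]))
np.set_printoptions(precision=4,suppress=True)
body('dish',DISH,[.615,-.0145,-2.391],.006); body('cup',CUP,[.615,-.0145,.436],.011)
E
```

```text
t: 21.2
eef_pos: [0.6164, -0.0141, 0.0543]
ee_rot: [3.141, -0.002, 0.437]
force: [-0.9, -1.5, 5.1]
width: 0.0521
gripper_force: 4.0
t: 22.2
eef_pos: [0.6173, -0.0139, 0.2138]
ee_rot: [3.14, -0.006, 0.437]
force: [1.0, 0.1, 0.8]
width: 0.0725
gripper_force: 0.0
t: 23.2
eef_pos: [0.5704, 0.273, 0.209]
ee_rot: [-3.142, 0.0, 0.437]
force: [0.4, 0.2, 0.2]
width: 0.0724
gripper_force: 0.0
dish [ 0.6115 -0.0167 -2.3874] -136.78737864281175 8 [3.6, -1.9, 0.5, 1.6, 0.5, -0.1, -0.8, -1.3, 0.6, -0.6, 0.1, -0.2, 1.3, -1.1, -0.1, 0.6]
cup [ 0.615  -0.0221  0.5926] 33.952715106953384 7 [-0.1, -0.2, 1.4, -0.6, -0.6, -1.5, 0.2, 1.0, -0.3, -2.8, -0.1, 1.3, 0.9, -3.3]
```

View pics/p6.png

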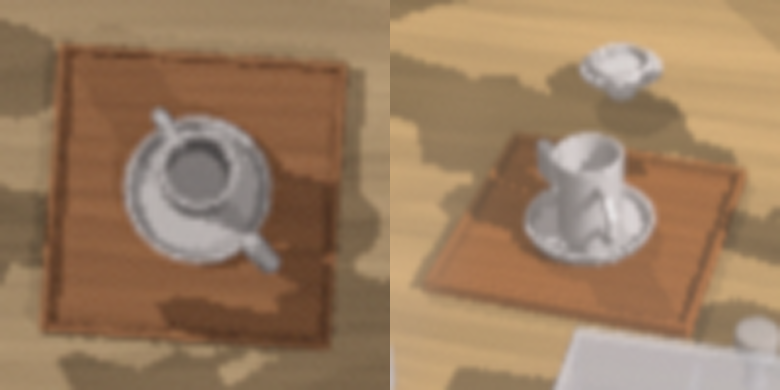

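Run:
```python
from h import *
s=390/80
for c in([.613,-.0145],[.616,-.0145],[.620,-.0145]):
    print(c,[np.round((np.mean([proj('top',P) for P in ring(r,z,c)[:-1]],0)-[300,151]+.5)*s,1) for r,z in((.05,.018),(.026,.081),(.096,.012))])
im=cv2.imread('pics/top6.png'); big=cv2.resize(im[151:231,300:380],(390,390),interpolation=cv2.INTER_CUBIC)
hsv=cv2.cvtColor(big,cv2.COLOR_BGR2HSV); m=(hsv[...,1]<60).astype(np.uint8)*255
m=cv2.morphologyEx(m,cv2.MORPH_OPEN,cv2.getStructuringElement(2,(41,41)))
k=max(cv2.findContours(m,0,1)[0],key=cv2.contourArea); print('dish',cv2.fitEllipse(k))
print('cup',cv2.HoughCircles(cv2.cvtColor(big,6),cv2.HOUGH_GRADIENT,1,40,param1=80,param2=15,minRadius=33,maxRadius=44))
```

```text
[0.613, -0.0145] [array([194.3, 190.6]), array([197.4, 177.7]), array([194. , 192.1])]
[0.616, -0.0145] [array([194.3, 186.3]), array([197.5, 173.1]), array([194. , 187.7])]
[0.62, -0.0145] [array([194.3, 180.4]), array([197.5, 167.1]), array([194. , 181.9])]
dish ((197.759033203125, 189.36190795898438), (144.14083862304688, 147.3294677734375), 138.82168579101562)
cup [[[197.5 173.5  35.5]]]
```

```bash
python3 -c "
from station import *
print(job_done())"
```

```text
the job is handed in; nothing more can be done
None
```

The job is handed in at about 24 s of the 64 s allowed: the dish is flat within about 5 mm of the tray's middle, and the cup stands upright within about 3 mm of the dish's centre, its handle about 160–170° from the dish's grip. I didn't knowingly touch the tumbler, spray, teapot lid, tweezers or pill bottle, though I took no final measurement of where they stand.

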